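# Fetch the cutter from under the cooling rack with a reacher

## Task

The round pastry cutter has ended up under the cooling rack, where the gap is too low for a hand. Take the reacher by its pistol grip, squeeze the trigger to close its jaws on the round cutter under the rack, and with the reacher carry it out and stand it on the small baking tray without dropping it; then stand the reacher back on the bench, grip up, clear of everything. Leave the square cutter, the jar and the loaves on the rack where they are.

Things in the scene. Friction and masses are not known exactly. Their poses are not given: they have to be found in the camera images.
- reacher_grip (a point): Point to grasp on the reacher: midway between the back of its grey pistol grip and the front of its black trigger, 81 mm above its underside, 11 mm behind its origin (frame as reacher). Flat parallel faces there, square to (0.866, 0, 0.5), the line along which to squeeze: 58 mm apart with trigger free, 40 mm fully pulled; they run 30 mm either way along the grip and are 24 mm wide
- grip_top (a point): Top end of the reacher's pistol grip, on its centre line. The grip is raked: from its root it runs along (-0.5, 0, 0.866) of the reacher's frame, 90 mm long, 28 mm wide. So fingers that point down the grip are tilted 30 degrees from vertical, the hand leaning back away from the jaws
- reacher: Short pistol-grip reacher, 340 mm long, about 0.28 kg in all, standing on the bench on its flat back with the grip up. Origin on its underside below the root of the grip; x along the tube to the jaws, z up. Grey housing x -45 to +60 mm, 40 wide, 30 high; aluminium tube 18 wide, 18 mm up; jaw head x 162 to 194 mm, 50 wide, 34 high; balances about 70 mm ahead of its origin
- trigger (a joint): Trigger, m pulled straight towards the grip: 0 free, 0.018 full. Sprung: pushes out with 8 N free, 17 N full, plus up to 9 N when the jaws hold something. Clear width between the jaws 81 mm free, 75 mm at 0.003, 60 mm (touching the round cutter) at 0.0095, 34 mm full; pulled further than first touch the springy jaws clamp harder, each with 2.5 N at 0.0165. Let go, the jaws open by themselves
- reacher_jaws (a point): Point midway between the reacher's rubber jaw pads when closed on the round cutter (each 35 mm long, 26 mm high), 20 mm above its underside, 276 mm ahead of and 61 mm below reacher_grip; frame as reacher. The jaws swing sideways together from pivots 87 mm behind it; 105 mm over both when free. Squeezed in a still hand, the reacher shifts half the trigger's motion along (0.866, 0, 0.5)
- left_jaw: Springy steel front part of the jaw with its rubber V pad, on the reacher's +y side; origin 36 mm ahead of the jaw's pivot, x along the arm
- right_jaw: The same on the reacher's -y side
- round_cutter_center (a point): Round pastry cutter: bare steel ring open at both ends, 60 mm outside diameter, 45 mm high, wall 3 mm, 50 to 100 g, standing on the bench under the rack. Point at its centre, half-way up; z along its axis
- round_cutter: The same ring; origin at the centre of its lower edge, z along its axis
- square_cutter_center (a point): Square pastry cutter: bare steel, 56 x 56 mm outside, 45 mm high, also under the rack; stays. Point at its centre, half-way up; x and y square to its sides
- rack: Fixed wire cooling rack 360 (x) x 440 (y) mm on four legs of 10 mm at (+-172, +-212) mm; origin on the bench under its centre. Its front edge, at x = -180 mm, faces the robot's right-hand side; x points in from the front, y along the front. Clear height under the wires 79 mm, deck top 88 mm; open on all sides between the legs
- jar_center (a point): Glass storage jar with steel lid, 84 mm diameter, 128 mm high, standing on the bench in front of the rack; stays. Point at its centre, half-way up
- loaf1: Round scored loaf, 124 mm diameter, 70 mm high, on the rack; origin at the centre of its underside
- loaf2: The other loaf, same size
- tray: Small fixed baking tray, dark perforated steel, 220 (x) x 170 (y) mm outside, rim 12 mm high and 3 mm thick, floor 3 mm above the bench; origin on the bench under its centre
- square_cutter: The same square cutter; origin at the centre of its lower edge
- jar: The same jar; origin at the centre of its underside
Mind the look-alikes: they are no part of the job. Leave any pink look-alike of the round_cutter alone. Of the things that look like the jar, take the one that is farthest to the robot's left at the start.

How it is judged:
On the way, in this order (a step that is already met when the one before it is completed fails the run):
1. with the trigger pulled, both jaws of the reacher grip the round cutter while it is still under the rack (contact force between each of left_jaw, right_jaw and round_cutter above 0.3 N and value of joint trigger above 0.005 m and x of round_cutter_center in the frame of rack above -0.17 m), for 0.2 s.
2. the round cutter, still held by both jaws, is over the tray (contact force between each of left_jaw, right_jaw and round_cutter above 0.3 N and x of round_cutter_center in the frame of tray between -0.08 and 0.08 m and y of round_cutter_center in the frame of tray between -0.055 and 0.055 m), for 0.1 s.
At the end, for the whole second after the job is handed in: The round cutter stands level on the tray floor, its centre at least 30 mm inside the tray's sides, at rest; the reacher stands on its flat back on the bench, grip up, trigger free, at rest, touching neither tray, cutters, jar nor rack (x of round_cutter_center in the frame of tray between -0.08 and 0.08 m and y of round_cutter_center in the frame of tray between -0.055 and 0.055 m and height (world z) of round_cutter_center between 0.02 and 0.031 m and angle between round_cutter's own z axis and vertical below 0.12 rad and linear speed of each of round_cutter, reacher below 0.03 m/s and height (world z) of reacher between -0.005 and 0.008 m and angle between reacher's own z axis and vertical below 0.1 rad and value of joint trigger below 0.002 m and contact force between reacher and round_cutter below 0.1 N and contact force between reacher and tray below 0.1 N and contact force between reacher and square_cutter below 0.1 N and contact force between reacher and jar below 0.1 N and contact force between reacher and rack below 0.1 N).
It fails at once if the square cutter is shifted by more than 20 mm (distance of square_cutter_center from where it was at the start of the episode above 0.02 m).
It fails at once if the jar is shifted by more than 20 mm (distance of jar_center from where it was at the start of the episode above 0.02 m).
It fails at once if the first loaf is shifted by more than 20 mm (distance of loaf1 from where it was at the start of the episode above 0.02 m).
It fails at once if the second loaf is shifted by more than 20 mm (distance of loaf2 from where it was at the start of the episode above 0.02 m).
It fails at once if the round cutter is dropped (falls freely by more than about 15 mm) (linear speed of round_cutter above 0.5 m/s and contact force between each of left_jaw, right_jaw and round_cutter below 0.05 N).
It also fails if it takes over 62 s, if anything falls off the work surface, if the arm or the gripper's body presses on something with over 40 N, if the wrist force passes 120 N, or if a joint passes its speed limit or range.

## Robot

A 6-joint arm with a two-finger parallel gripper is mounted at the origin on the work surface. World frame = base frame: x ahead of the robot, y to its left, z up, the work surface at z = 0. Lengths are in m, angles in rad, forces in N, time in s.
With the tool pointing down it reaches from about 0.325 to 0.9 m from the base axis. Payload 6.1 kg.
Tool frame: the origin (TCP) lies midway between the tips of the shut fingers; the grasp point (between the pads) lies 19 mm behind it; z points along the fingers, y is the line along which they close (so a half turn about z gives the same grasp; the last joint's range is limited). The gripper opens to 85 mm and grips with 20 to 120 N. Pads are 22 mm wide; open, the fingers measure 114 mm over their backs; the gripper's body (76 mm by 85 mm) begins 54 mm behind the grasp point. The pads swing forward as they close: fully open they stand 13 mm farther back than shut.
Start: joints at [-1.249, 0.22, 1.526, -0, 1.395, -0.126], TCP at [0.271, -0.563, 0.231] pointing down, gripper open.
Joint ranges: [-2.98, 2.98], [-0.91, 2.08], [0.09, 2.57], [-1.24, 4.39], [0.2, 2.65], [-2.68, 2.68]. Speed limits (rad/s): [2.57, 2.57, 3.01, 3.14, 3.14, 3.14].

## Interface

Orientations are given as [roll, pitch, yaw] about the fixed x, y, z axes, in that order (R = Rz(yaw) Ry(pitch) Rx(roll)).
In Python, from plant import movep, move_l, set_joints, gripper_to, hold, inverse_kinematics, observe, get_image, get_calibration, Unreachable, job_done gives the robot as it stands. Calls block until the motion is done:
- movep(position, orientation): joint-space move of the TCP to a pose.
- move_l(position, feed=0.15, rotation=None, max_force=None): straight line of the TCP; rotation=None keeps the orientation; feed is the mean speed in m/s. With max_force (N) it stops when the force on the tool has changed by that much, and returns True; else False.
- set_joints(angles): joint-space move.
- gripper_to(opening, f_grip=None): finger opening in m; f_grip is the grip in N (None keeps the last); returns when the fingers have stopped.
- hold(seconds).
- inverse_kinematics(position, orientation): joint angles nearest the present ones, or None.
- observe(): the state.
- get_image(name): name is "scene" or "top" or "wrist"; returns (picture, depth): 384x512x3 uint8, red, green, blue; 384x512 float32, m along the optical axis (not along the pixel's ray), 0 where there is no reading.
- get_calibration(name): a dict with "intrinsics" (3x3 intrinsics, pixels), "world_from_camera" (4x4, takes a point from camera to world coordinates). Camera axes: x right, y down, z forward; pixel columns grow to the right and rows downward; lengths in m; the calibration is good to about 2 mm. The wrist camera is an equidistant fisheye: a pixel r from the principal point sees the ray r / f radians off the axis. A picture is of the moment at which its call begins: read the wrist's pose just before it. get_calibration takes no time and is no camera call; for the wrist camera it gives the pose at the moment of the call.
A pose or a line that the arm cannot do raises Unreachable and nothing moves.
- job_done(): hands the job in; it is judged then, once.
The state is a dict: "time_s": time; "q": joint angles; "joint_velocities": joint speeds; "joint_torque": joint torques, N m; "eef_pos": TCP position; "tcp_rot": TCP orientation; "ft_force": force on the tool from outside, world axes, zero at the start; "torque": the same for the moment, N m; "opening": finger opening in m; "grasp_force": force on a finger pad.
Only numpy, scipy, OpenCV 4.12 (cv2) and the standard library are available. Lean on these libraries where they do the work, as an engineer would, in place of code of your own. Each camera call takes 0.05 s, during which the arm holds its last target. There are 200 camera calls.

## Working session

There is one attempt and no reset: what is moved stays moved. The work goes in short steps, each a Python script; the robot and the scene stay as the last script left them, time stands still between calls to the robot, and variables do not carry over. Pictures are saved under pics/ and viewed, at most 10 in all, crops included, and the job is handed in when it is done.

```bash
ls; mkdir -p pics
python3 - <<'E'
from plant import *
import cv2,numpy as np
for n in ["scene","top"]:
    im,d=get_image(n); c=get_calibration(n)
    np.savez(f"{n}0.npz",im=im,d=d,K=c["intrinsics"],T=c["world_from_camera"])
    cv2.imwrite(f"pics/{n}0.png",cv2.resize(im[:,:,::-1],(768,576),interpolation=cv2.INTER_CUBIC))
    print(n,np.round(c["intrinsics"],1).tolist(),np.round(c["world_from_camera"],3).tolist())
print(observe())
E
```

```text
pics
scene [[419.9, 0.0, 250.9], [0.0, 419.9, 193.5], [0.0, 0.0, 1.0]] [[0.588, 0.601, -0.542, 1.207], [0.809, -0.431, 0.399, -0.467], [0.006, -0.673, -0.739, 1.041], [0.0, 0.0, 0.0, 1.0]]
top [[460.5, 0.0, 255.4], [0.0, 460.5, 184.4], [0.0, 0.0, 1.0]] [[-0.02, -0.993, 0.118, 0.375], [-1.0, 0.02, 0.004, 0.053], [-0.006, -0.118, -0.993, 1.235], [0.0, 0.0, 0.0, 1.0]]
{'time_s': 0.1, 'q': array([-1.24911992e+00,  2.21171236e-01,  1.52752780e+00,  3.28491616e-06,
        1.39470863e+00, -1.26114195e-01]), 'joint_velocities': array([ 0.00106177, -0.00170087, -0.00256157, -0.00169061,  0.0006068 ,
       -0.00023209]), 'joint_torque': array([ 1.42917255e-03, -4.98243427e+01, -3.90546584e+01, -2.65374601e-04,
        5.68959527e-03, -3.22023129e-05]), 'eef_pos': array([ 0.27041952, -0.56284536,  0.23027733]), 'tcp_rot': array([-3.13979246e+00, -2.31500347e-04,  4.47789818e-01]), 'ft_force': array([ 0.07107379, -0.80029879, -0.39745232]), 'torque': array([-0.03778882,  0.02436064, -0.0548415 ]), 'grasp_force': 0.0, 'opening': 0.08544463524916902}
```

View pics/top0.png

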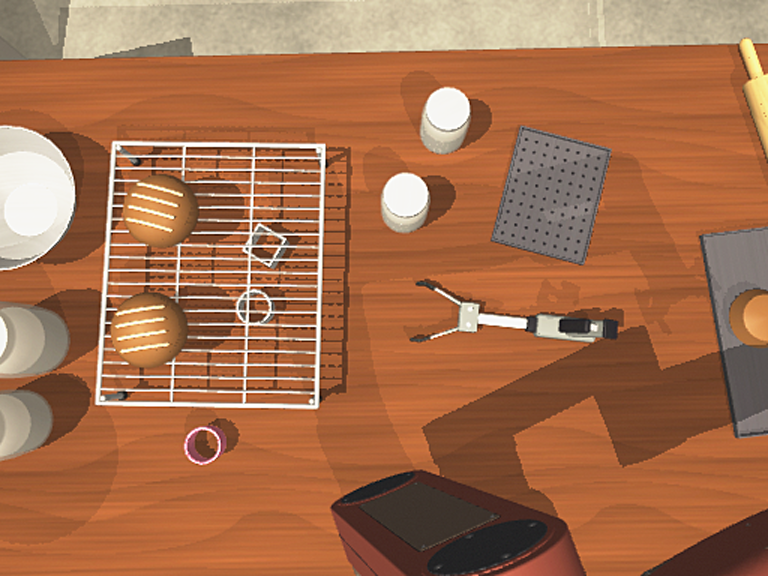

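View pics/scene0.png

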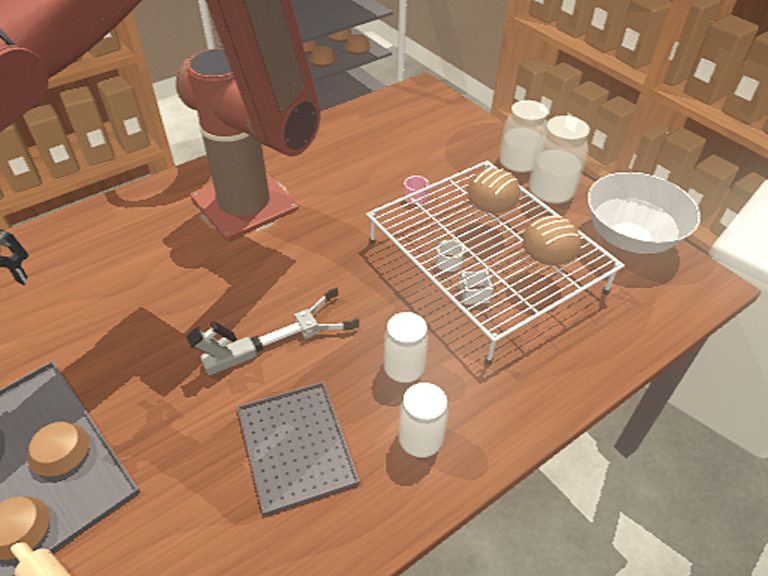

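Top view (768x576): the round cutter is at (255,307) and the square cutter at (268,245), both under the rack. A pink look-alike ring at (205,445) stays untouched. The jar candidates are (405,200), which is farther left and the real one, and (445,115); I'll avoid both. The large canisters at far left are different. The reacher runs from jaws (420,310) to grip (600,327), and the tray is at (552,195).

```bash
cat > h.py <<'E'
import numpy as np,cv2
def load(n):
    f=np.load(n); return f["im"],f["d"],f["K"],f["T"]
def cloud(d,K,T):
    v,u=np.mgrid[:d.shape[0],:d.shape[1]]
    p=np.stack([(u-K[0,2])/K[0,0]*d,(v-K[1,2])/K[1,1]*d,d],-1)
    return p@T[:3,:3].T+T[:3,3]
def ray(u,v,K,T,z):
    r=T[:3,:3]@np.array([(u-K[0,2])/K[0,0],(v-K[1,2])/K[1,1],1.]); o=T[:3,3]
    return o+r*(z-o[2])/r[2]
E
python3 - <<'E'
from h import *
im,d,K,T=load("top0.npz"); P=cloud(d,K,T)
s=1.5
def reg(u0,v0,u1,v1): 
    m=np.zeros(d.shape,bool); m[int(v0/s):int(v1/s),int(u0/s):int(u1/s)]=1; return m
r=reg(400,270,630,350)&(P[...,2]>.012)&(P[...,2]<.2)
def st(n,m):
    q=P[m]; c,wh,a=cv2.minAreaRect(q[:,:2].astype(np.float32)); print(n,m.sum(),np.round(c,4),np.round(wh,4),round(a,1),"z",np.round(np.percentile(q[:,2],[2,50,98]),4),"mean",np.round(q.mean(0),4))
st("reacher",r)
st("head",r&reg(457,290,480,345)&(P[...,2]>.025))
st("tube",r&reg(484,300,524,345)); st("housing",r&reg(537,300,625,345)&(P[...,2]<.04)&(P[...,2]>.022)); st("griptop",r&(P[...,2]>.09))
st("jawL",r&reg(412,270,440,296));st("jawR",r&reg(408,328,440,350))
st("tray",reg(485,120,615,270)&(P[...,2]>.0085)&(P[...,2]<.03))
st("rack",reg(90,135,330,415)&(P[...,2]>.078)&(P[...,2]<.1))
st("jar",reg(375,165,440,240)&(P[...,2]>.115)); st("jar2",reg(412,80,480,155)&(P[...,2]>.115))
st("round",reg(232,285,276,332)&(P[...,2]>.036)&(P[...,2]<.052)); st("square",reg(240,220,292,272)&(P[...,2]>.036)&(P[...,2]<.052))
for n,(u,v) in dict(round=(255/s,307/s),square=(267/s,245/s)).items(): print(n,ray(u,v,K,T,.045))
for u,v in [(521,126),(610,150),(585,264),(491,240)]: print("trayc",ray(u/s,v/s,K,T,.012))
for u,v in [(113,142),(325,146),(318,407),(97,404)]: print("rackc",ray(u/s,v/s,K,T,.086))
a=im[int(215/s):int(345/s),int(220/s):int(345/s),::-1];b=im[int(270/s):int(350/s),int(400/s):int(630/s),::-1]
a=cv2.resize(a,(550,int(550*a.shape[0]/a.shape[1])//1));a=cv2.resize(a,(300,300));b=cv2.resize(b,(790,280))
o=np.zeros((590,790,3),np.uint8);o[:300,:300]=a;o[305:585]=b;cv2.imwrite("pics/crop0.png",o)
E
```

```text
reacher 1470 [ 0.4528 -0.156 ] [0.3364 0.1024] 88.9 z [0.0189 0.0322 0.1185] mean [ 0.4306 -0.1924  0.0504]
head 247 [ 0.4474 -0.0884] [0.0395 0.053 ] 88.6 z [0.0269 0.0342 0.0391] mean [ 0.4454 -0.0892  0.0339]
tube 189 [ 0.4368 -0.1505] [0.07   0.0178] 82.6 z [0.019  0.0244 0.0292] mean [ 0.4365 -0.1502  0.0243]
housing 330 [ 0.4225 -0.2591] [0.1025 0.0404] 82.8 z [0.0237 0.0296 0.036 ] mean [ 0.4222 -0.2411  0.0295]
griptop 333 [ 0.4184 -0.2854] [0.0768 0.0311] 83.7 z [0.0916 0.1076 0.1215] mean [ 0.4184 -0.2867  0.1073]
jawL 43 [ 0.5013 -0.0205] [0.0417 0.0073] 70.7 z [0.0141 0.031  0.0365] mean [ 0.5007 -0.0202  0.028 ]
jawR 36 [ 0.4086 -0.0117] [0.0075 0.0495] 5.8 z [0.0135 0.0325 0.0374] mean [ 0.4081 -0.0079  0.0305]
tray 460 [ 0.6656 -0.2462] [0.1788 0.222 ] 74.0 z [0.0086 0.0116 0.0174] mean [ 0.6643 -0.2553  0.0118]
rack 5300 [0.5264 0.3434] [0.3696 0.4488] 88.0 z [0.0812 0.0873 0.0928] mean [0.5183 0.3321 0.0872]
jar 707 [0.5262 0.0191] [0.0715 0.3043] 88.9 z [0.122  0.1277 0.1329] mean [0.6384 0.0179 0.1354]
jar2 693 [0.6036 0.0092] [0.072  0.4606] 70.3 z [0.1206 0.1275 0.1325] mean [ 0.78   -0.0541  0.1385]
round 98 [0.4694 0.2816] [0.0589 0.0577] 87.7 z [0.0371 0.0442 0.0494] mean [0.4693 0.2844 0.044 ]
square 106 [0.5774 0.2648] [0.0583 0.0568] 58.0 z [0.0364 0.0446 0.0494] mean [0.5786 0.2627 0.0441]
round [0.46758387 0.27938797 0.045     ]
square [0.57564464 0.25865982 0.045     ]
trayc [ 0.79196458 -0.20031643  0.012     ]
trayc [ 0.74336256 -0.36002885  0.012     ]
trayc [ 0.53520229 -0.3033405   0.012     ]
trayc [ 0.58201779 -0.13750697  0.012     ]
rackc [0.75348148 0.51654022 0.086     ]
rackc [0.73856567 0.15208357 0.086     ]
rackc [0.29804248 0.16783861 0.086     ]
rackc [0.30987463 0.53109716 0.086     ]
```

View pics/crop0.png

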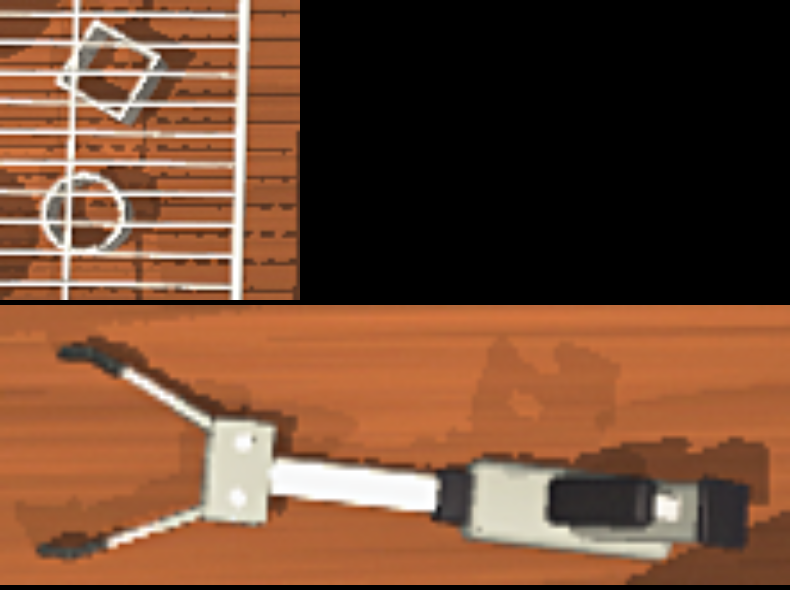

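```bash
cat >> h.py <<'E'
from scipy.spatial.transform import Rotation as Ro
S=0.024   # TCP beyond grasp point
def tcp(o,yaw,flip=1,back=0.,pitch=0.):
    """o: reacher origin on underside, yaw deg -> TCP pos, rpy (pitch>0 nose up)"""
    R=Ro.from_euler('ZY',[yaw,-pitch],degrees=True).as_matrix()
    z=R@[.5,0,-.8660254]; y=flip*(R@[.8660254,0,.5]); x=np.cross(y,z)
    p=np.array(o)+R@[-.011,0,.081]+(S-back)*z
    return p,Ro.from_matrix(np.stack([x,y,z],1)).as_euler('xyz')
def org_from_jaw(c,yaw,z=0.):
    a=np.radians(yaw); return np.array([c[0]-.265*np.cos(a),c[1]-.265*np.sin(a),z])
E
python3 - <<'E'
from h import *
from plant import *
_,d,K,T=load("top0.npz")
for n,u,v in [("jar",405,194),("jar2",446,108)]: print(n,ray(u/1.5,v/1.5,K,T,.128))
RC=(.4687,.2805)
def t(n,o,y):
    for f in (1,-1):
        r=[]
        for b in (0,.1):
            q=inverse_kinematics(*tcp(o,y,f,b)); r.append(None if q is None else np.round(q,2).tolist())
        print(n,f,r)
t("start",(.4215,-.2665,0),82.5)
for y in (80,85,90): t("ins%d"%y,org_from_jaw(RC,y),y)
for y in range(-60,120,15):
    for z in (.005,.16):
        o=org_from_jaw((.6635,-.2495),y,z)
        print("tray",y,z,[None if (q:=inverse_kinematics(*tcp(o,y,f))) is None else np.round(q,2).tolist() for f in (1,-1)])
E
```

```text
jar [0.64151243 0.01825457 0.128     ]
jar2 [ 0.78597103 -0.05323329  0.128     ]
start 1 [[-0.96, 0.38, 1.77, 0.35, 1.4, -2.53], [-1.01, 0.33, 1.65, 0.32, 1.58, -2.52]]
start -1 [[-0.96, 0.38, 1.77, 0.35, 1.4, 0.61], [-1.01, 0.33, 1.65, 0.32, 1.58, 0.62]]
ins80 1 [[-0.54, 0.02, 2.2, 0.53, 1.18, -2.21], [-0.65, -0.12, 2.13, 0.47, 1.4, -2.19]]
ins80 -1 [[-0.54, 0.02, 2.2, 0.53, 1.18, 0.94], [-0.65, -0.12, 2.13, 0.47, 1.4, 0.95]]
ins85 1 [[-0.51, 0.1, 2.11, 0.51, 1.2, -2.24], [-0.6, -0.01, 2.04, 0.46, 1.41, -2.23]]
ins85 -1 [[-0.51, 0.1, 2.11, 0.51, 1.2, 0.9], [-0.6, -0.01, 2.04, 0.46, 1.41, 0.91]]
ins90 1 [[-0.47, 0.18, 2.02, 0.49, 1.23, -2.28], [-0.56, 0.08, 1.94, 0.44, 1.43, -2.26]]
ins90 -1 [[-0.47, 0.18, 2.02, 0.49, 1.23, 0.86], [-0.56, 0.08, 1.94, 0.44, 1.43, 0.88]]
tray -60 0.005 [[0.1, 0.11, 2.09, -0.67, 0.83, 1.58], [0.1, 0.11, 2.09, -0.67, 0.83, -1.56]]
tray -60 0.16 [[0.1, -0.12, 1.99, -0.54, 1.1, 1.35], [0.1, -0.12, 1.99, -0.54, 1.1, -1.79]]
tray -45 0.005 [[-0.07, -0.14, 2.34, -0.6, 0.62, 1.16], [-0.07, -0.14, 2.34, -0.6, 0.62, -1.98]]
tray -45 0.16 [[-0.07, -0.42, 2.22, -
[... 966 characters left out ...]
, 0.52, 1.28, -2.11], [-1.12, 0.52, 1.57, 0.52, 1.28, 1.03]]
tray 45 0.16 [[-1.12, 0.34, 1.48, 0.49, 1.51, -1.98], [-1.12, 0.34, 1.48, 0.49, 1.51, 1.16]]
tray 60 0.005 [[-1.05, 0.74, 1.23, 0.45, 1.47, -2.21], [-1.05, 0.74, 1.23, 0.45, 1.47, 0.93]]
tray 60 0.16 [[-1.05, 0.6, 1.14, 0.45, 1.68, -2.11], [-1.05, 0.6, 1.14, 0.45, 1.68, 1.03]]
tray 75 0.005 [[-0.97, 0.98, 0.83, 0.39, 1.67, -2.31], [-0.97, 0.98, 0.83, 0.39, 1.67, 0.83]]
tray 75 0.16 [[-0.97, 0.87, 0.72, 0.41, 1.88, -2.22], [-0.97, 0.87, 0.72, 0.41, 1.88, 0.92]]
tray 90 0.005 [[-0.88, 1.33, 0.25, 0.35, 1.96, -2.38], [-0.88, 1.33, 0.25, 0.35, 1.96, 0.76]]
tray 90 0.16 [None, None]
tray 105 0.005 [None, None]
tray 105 0.16 [None, None]
```

Run:
```python
from h import *
from plant import *
o=(.4215,-.2665,0)
p,r=tcp(o,82.5,-1,.12); movep(p,r); 
c=get_calibration("wrist"); im,d=get_image("wrist"); print(np.round(c["intrinsics"],1).tolist())
np.savez("w1.npz",im=im,d=d,K=c["intrinsics"],T=c["world_from_camera"])
cv2.imwrite("pics/w1.png",cv2.resize(im[:,:,::-1],(768,576)))
s=observe(); print(s["time_s"],s["eef_pos"]-p)
```

```text
[[297.3, 0.0, 256.0], [0.0, 297.3, 188.0], [0.0, 0.0, 1.0]]
1.225 [-0.00014303 -0.00110082  0.00045484]
```

View pics/w1.png

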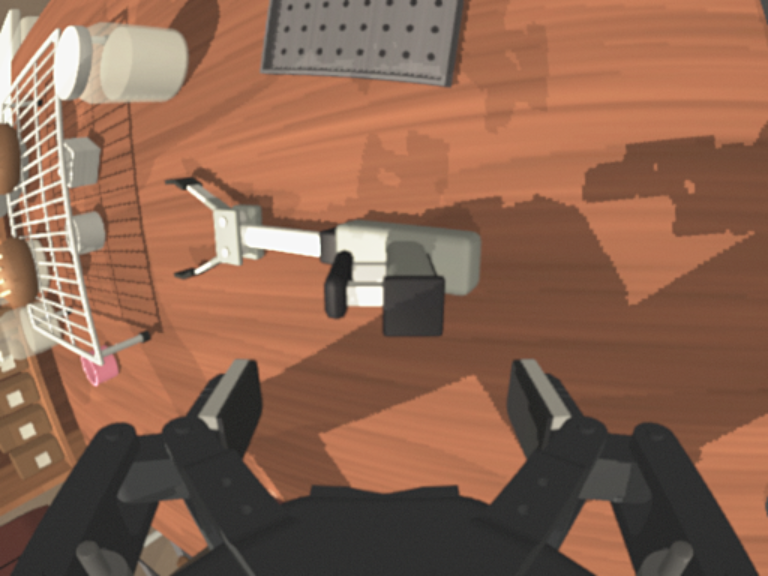

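The wrist view shows the grip cap at (413,305) and the trigger at (338,285). Their midpoint is about column 385, centred between the fingers at 235 and 535. Next: descend and grasp.

Run:
```python
from h import *
from plant import *
o=(.4215,-.2665,0)
def rep(n):
    s=observe(); print(n,round(s["time_s"],2),"op",round(s["opening"],4),"gf",round(float(s["grasp_force"]),1),"f",np.round(s["ft_force"],1),"t",np.round(s["torque"],2),np.round(s["eef_pos"],4))
p,r=tcp(o,82.5,-1); print(move_l(p,.1,max_force=8)); rep("down")
gripper_to(.060,20); rep("60"); gripper_to(.056,20); rep("56")
gripper_to(.054); rep("54")
im,d=get_image("wrist"); a=cv2.resize(im[150:330,120:400,::-1],(700,450)); cv2.imwrite("pics/w2.png",a)
```

```text
False
down 2.58 op 0.0854 gf 0.0 f [-0.3  0.4  0.3] t [-0.3   0.02 -0.04] [ 0.422  -0.2663  0.0608]
60 2.95 op 0.0601 gf 4.3 f [-0.5 -3.7  4.9] t [-0.08  0.16  0.11] [ 0.4219 -0.2665  0.061 ]
56 3.17 op 0.0561 gf 5.1 f [-1.3 -3.6  5.8] t [-0.11  0.16  0.1 ] [ 0.422  -0.2666  0.061 ]
54 3.39 op 0.0544 gf 5.6 f [-1.5 -5.1  5.9] t [0.1  0.03 0.07] [ 0.422  -0.2665  0.0609]
```

View pics/w2.png

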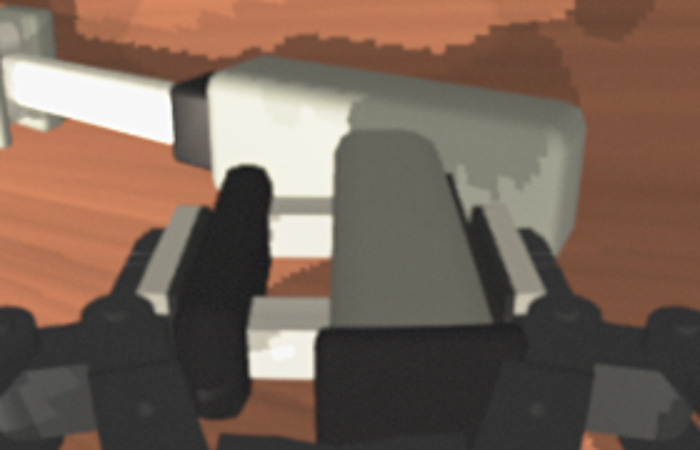

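The fingers sit on both faces, with the left pad on the trigger and the right pad on the grip back. The residual push comes from the pads swinging forward. Next: a small test lift.

```bash
cat >> h.py <<'E'
def rep(n):
    from plant import observe
    s=observe(); print(n,round(s["time_s"],2),"op",round(s["opening"],4),"gf",round(float(s["grasp_force"]),1),"f",np.round(s["ft_force"],1),"t",np.round(s["torque"],2),np.round(s["eef_pos"],4))
def tail(tag,view=None):
    """measure reacher from top depth: head & housing centroids heights"""
    from plant import get_image,get_calibration
    im,d=get_image("top"); c=get_calibration("top"); np.savez(f"{tag}.npz",im=im,d=d,K=c["intrinsics"],T=c["world_from_camera"])
    return im,cloud(d,c["intrinsics"],c["world_from_camera"])
E
python3 - <<'E'
from h import *
from plant import *
p=observe()["eef_pos"]
move_l(p+[0,0,.012],.05); hold(.2); rep("up12")
im,P=tail("t1")
v,u=np.mgrid[:384,:512]; X,Y,Z=P[...,0],P[...,1],P[...,2]
m=(abs(X-.44)<.08)&(Y>-.2)&(Y<.03)&(Z>.012)&(Z<.1)
for n,q in [("jaws",m&(Y>-.06)),("head",m&(Y>-.105)&(Y<-.075)&(abs(X-.445)<.03)),("tube",m&(Y<-.115)&(Y>-.19))]:
    print(n,q.sum(),np.round(P[q].mean(0),4),np.round(np.median(P[q],0),4))
a,b=P[m&(Y<-.115)&(Y>-.19)],P[m&(Y>-.105)&(Y<-.075)]
im,d=get_image("scene");cv2.imwrite("pics/s1.png",cv2.resize(im[180:270,110:260,::-1],(750,450)))
E
```

```text
up12 4.05 op 0.0542 gf 5.3 f [-0.7 -0.8  0.2] t [-0.41  0.09  0.03] [ 0.4219 -0.2664  0.0728]
jaws 115 [ 0.4567 -0.0239  0.0266] [ 0.477  -0.021   0.0278]
head 226 [ 0.4441 -0.09    0.0348] [ 0.4442 -0.09    0.0352]
tube 205 [ 0.4356 -0.1522  0.0284] [ 0.4355 -0.1521  0.0285]
```

View pics/s1.png

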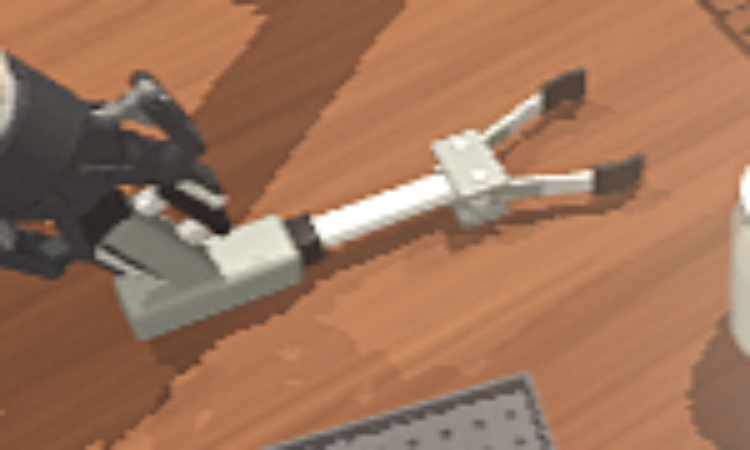

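The nose droops about 3° with the light squeeze. I'll seat the grip with a full squeeze in the air, then return to a light squeeze and measure again.

```bash
cat >> h.py <<'E'
def pitchfit(tag,xr,hand):
    """fit top-surface heights of tube/head along the reacher: prints underside z at tube, head"""
    im,P=tail(tag); X,Y,Z=P[...,0],P[...,1],P[...,2]
    a=np.radians(xr); L=(X-hand[0])*np.cos(a)+(Y-hand[1])*np.sin(a); W=-(X-hand[0])*np.sin(a)+(Y-hand[1])*np.cos(a)
    L=L-.011  # hand = grasp xy -> reacher x
    b=(Z>.012)&(Z<hand[2]+.06)
    h=b&(L>.165)&(L<.19)&(abs(W)<.02); t=b&(L>.085)&(L<.15)&(abs(W)<.015); t2=t&(abs(W)<.006)
    zt=np.median(Z[t2]) if t2.any() else 0; zh=np.median(Z[h]) if h.any() else 0
    print(tag,"tube top",round(float(zt),4),"head top",round(float(zh),4),"lat tube/head",np.round([W[t].mean(),W[h].mean()],4))
    return im
E
python3 - <<'E'
from h import *
from plant import *
o=np.array([.4215,-.2665,0]);a=np.radians(82.5);g=o-.011*np.array([np.cos(a),np.sin(a),0])
pitchfit("p0",82.5,g)
gripper_to(.041,50); hold(.2); rep("sq"); pitchfit("p1",82.5,g)
gripper_to(.054,50); hold(.2); rep("rel"); pitchfit("p2",82.5,g)
E
```

```text
p0 tube top 0.0285 head top 0.0349 lat tube/head [0.001  0.0003]
sq 4.68 op 0.0414 gf 17.2 f [-0.1 -0.3 -1.3] t [-0.44  0.06  0.03] [ 0.422  -0.2665  0.0729]
p1 tube top 0.029 head top 0.035 lat tube/head [0.0008 0.0001]
rel 5.22 op 0.054 gf 5.2 f [-0.   0.6 -1.7] t [-0.58  0.11  0.  ] [ 0.422  -0.2666  0.0729]
p2 tube top 0.029 head top 0.035 lat tube/head [0.0006 0.0002]
```

Run:
```python
from h import *
from plant import *
o=np.array([.4215,-.2665,0]);a=np.radians(82.5);g=o-.011*np.array([np.cos(a),np.sin(a),0])
p=observe()["eef_pos"]
move_l(p+[0,0,.02],.05); hold(.2); rep("up32"); pitchfit("p3",82.5,g+[0,0,.02])
```

```text
up32 6.02 op 0.0539 gf 6.1 f [ 0.1 -0.1 -3.3] t [-0.62  0.09 -0.1 ] [ 0.4218 -0.2663  0.0926]
p3 tube top 0.0476 head top 0.053 lat tube/head [0.0005 0.0004]
```

```bash
cat >> h.py <<'E'
def tcp2(o,yaw,droop=3.9):
    p,_=tcp(o,yaw,-1); _,r=tcp(o,yaw,-1,0,droop)
    R0=Ro.from_euler('Z',yaw,degrees=True).as_matrix(); R1=Ro.from_euler('ZY',[yaw,-droop],degrees=True).as_matrix()
    p=p-S*(R0@[.5,0,-.8660254])+S*(R1@[.5,0,-.8660254])
    return p,r
def go(o,yaw,feed=.15,droop=3.9,**k):
    from plant import move_l
    p,r=tcp2(o,yaw,droop); return move_l(p,feed,rotation=r,**k)
def grasp(o,yaw):
    a=np.radians(yaw); return np.array(o)-.011*np.array([np.cos(a),np.sin(a),0])
RC=np.array([.4687,.2805])
E
python3 - <<'E'
from h import *
from plant import *
Y=85;u=np.array([np.cos(np.radians(Y)),np.sin(np.radians(Y))])
go((.4215,-.2665,.032),82.5,.05)
o=org_from_jaw(RC-.144*u,Y,.02); go(o,Y,.12); hold(.3); rep("pre"); pitchfit("p4",Y,grasp(o,Y))
o[2]=.005; go(o,Y,.05); hold(.2); rep("low"); im=pitchfit("p5",Y,grasp(o,Y))
cv2.imwrite("pics/t5.png",cv2.resize(im[70:290,40:320,::-1],(760,597)))
E
```

```text
pre 7.94 op 0.0538 gf 6.9 f [ 0.8 -0.3 -2.7] t [-0.79  0.04 -0.05] [ 0.4333 -0.1249  0.081 ]
p4 tube top 0.0436 head top 0.0531 lat tube/head [0.0008 0.0001]
low 8.64 op 0.0541 gf 7.5 f [ 0.9 -1.  -3. ] t [-0.71  0.03  0.  ] [ 0.4333 -0.1246  0.0661]
p5 tube top 0.0283 head top 0.0377 lat tube/head [0.0006 0.0002]
```

View pics/t5.png

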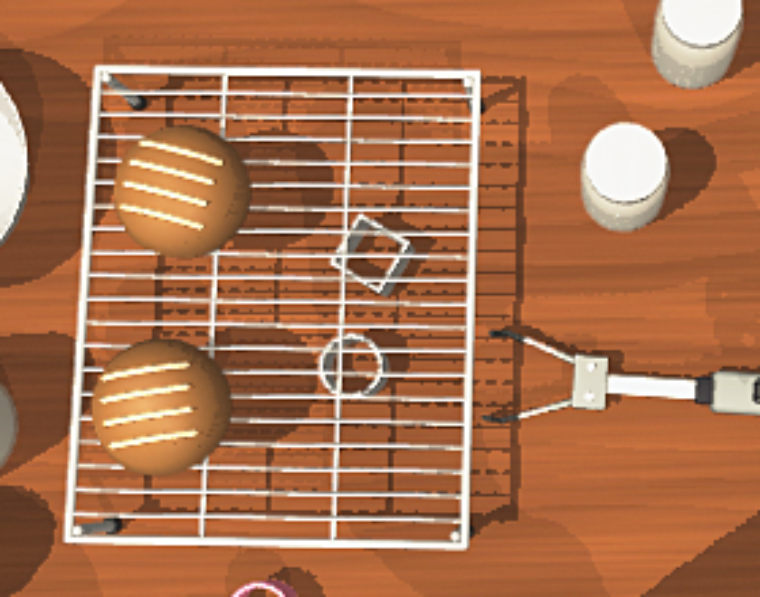

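The crop shows the reacher level with its jaws at (500,332) and (490,418). Their midline points at the ring at (352,366), and the square cutter at (372,253) is well clear. Next: insert.

Run:
```python
from h import *
from plant import *
Y=85;u=np.array([np.cos(np.radians(Y)),np.sin(np.radians(Y))])
o=org_from_jaw(RC-.004*u,Y,.005); print(go(o,Y,.08,max_force=6)); hold(.2); rep("in"); im=pitchfit("p6",Y,grasp(o,Y))
cv2.imwrite("pics/t6.png",cv2.resize(im[150:250,120:250,::-1],(650,500)))
```

```text
False
in 10.79 op 0.054 gf 7.5 f [ 0.2  0.1 -2. ] t [-0.72  0.06  0.  ] [0.4455 0.0147 0.0661]
p6 tube top 0.0278 head top 0.0381 lat tube/head [0.0004 0.0004]
```

View pics/t6.png

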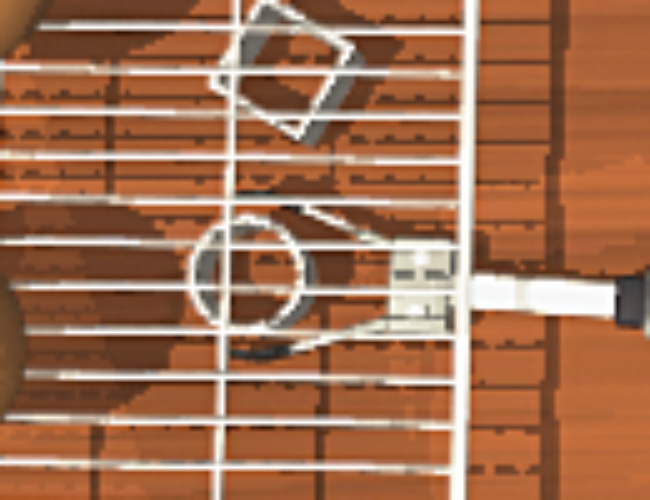

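The pads straddle the ring: pads are centred near column 262, ring at 248, so a few mm short. I'll advance 3 mm and squeeze.

Run:
```python
from h import *
from plant import *
Y=85;u=np.array([np.cos(np.radians(Y)),np.sin(np.radians(Y))])
o=org_from_jaw(RC-.001*u,Y,.005); go(o,Y,.05)
for w in (.049,.045,.0415): gripper_to(w,60); rep(w)
hold(.4); im=pitchfit("p7",Y,grasp(o,Y))
cv2.imwrite("pics/t7.png",cv2.resize(im[150:250,120:250,::-1],(650,500)))
```

```text
0.049 11.32 op 0.0495 gf 13.4 f [-0.1 -0.3 -3. ] t [-0.73  0.1   0.  ] [0.4457 0.0179 0.0661]
0.045 11.53 op 0.0452 gf 19.2 f [-0.1  0.  -2.7] t [-0.75  0.07  0.04] [0.4457 0.0179 0.0661]
0.0415 11.75 op 0.0419 gf 25.8 f [-0.1 -0.8 -2.6] t [-0.69  0.05 -0.01] [0.4457 0.0179 0.0661]
p7 tube top 0.0288 head top 0.0377 lat tube/head [0.0007 0.0008]
```

View pics/t7.png

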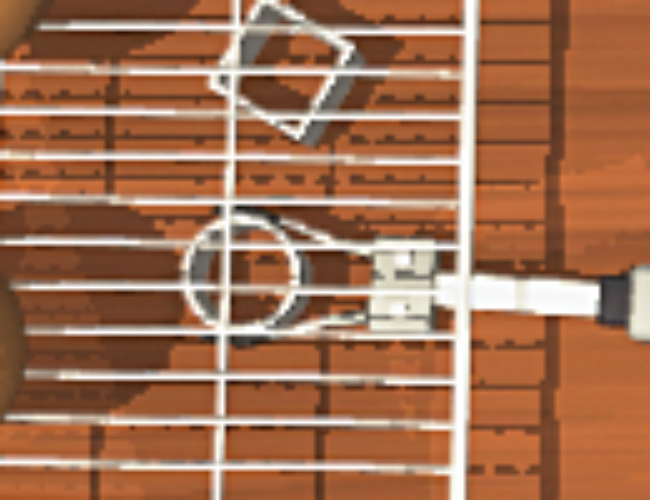

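The jaws have closed on the ring, with pads at (255,215) and (245,338) and grasp force about 26 N as expected. Next: lift slightly and withdraw.

Run:
```python
from h import *
from plant import *
Y=85;u=np.array([np.cos(np.radians(Y)),np.sin(np.radians(Y))])
gripper_to(.041,60); rep("sq")
go(org_from_jaw(RC-.001*u,Y,.016),Y,.04); hold(.2); rep("lift")
go(org_from_jaw(RC-.30*u,Y,.016),Y,.12); hold(.2); rep("out")
o=org_from_jaw(RC-.30*u,Y,.16); go(o,Y,.12); hold(.2); rep("up")
im,P=tail("t8"); X,Yy,Z=P[...,0],P[...,1],P[...,2]
im2,_=get_image("scene")
j=(RC-.30*u); m=(np.hypot(X-j[0],Yy-j[1])<.045)&(Z>.12); print(m.sum(),np.round(np.percentile(Z[m],[5,50,90,98]),4))
a=cv2.resize(im[:,:,::-1],(400,300));b=cv2.resize(im2[:,:,::-1],(400,300)); cv2.imwrite("pics/t8.png",np.hstack([a,b]))
```

```text
sq 12.42 op 0.0416 gf 26.8 f [ 0.2 -0.2 -2.7] t [-0.76  0.08  0.02] [0.4457 0.0178 0.0661]
lift 13.04 op 0.0415 gf 27.0 f [-0.1  0.4 -3.3] t [-0.95  0.08  0.02] [0.4456 0.0179 0.0769]
out 15.88 op 0.0416 gf 27.0 f [ 0.4 -0.3 -3.1] t [-0.92  0.14  0.04] [ 0.4197 -0.2798  0.0771]
up 17.43 op 0.0418 gf 27.0 f [ 0.7  0.2 -2.8] t [-0.95  0.07 -0.01] [ 0.4195 -0.2797  0.2205]
346 [0.1645 0.1932 0.1999 0.2024]
```

View pics/t8.png

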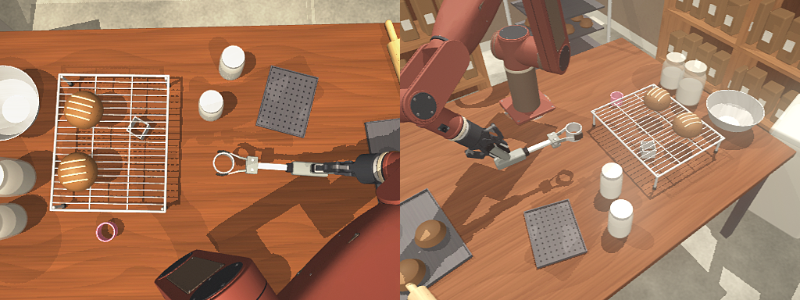

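The ring is held, rim top at 0.200 m as expected, and the square cutter is untouched. Next: swing over to the tray in two slow legs.

```bash
cat >> h.py <<'E'
TC=np.array([.6635,-.2495]); tx=np.array([.958,-.287]); ty=np.array([.287,.958])
J=TC+.03*tx+.01*ty
E
python3 - <<'E'
from h import *
from plant import *
go((.385,-.385,.16),45,.045); rep("mid")
o=org_from_jaw(J,5,.16); go(o,5,.045); hold(.3); rep("over")
im,P=tail("t9"); X,Y,Z=P[...,0],P[...,1],P[...,2]
m=(np.hypot(X-J[0],Y-J[1])<.045)&(Z>.185)&(Z<.22); q=P[m]
# ring pixels only: fit circle & plane
A=np.c_[2*q[:,:2],np.ones(len(q))]; s=np.linalg.lstsq(A,(q[:,:2]**2).sum(1),rcond=None)[0]; c=s[:2]
r=np.hypot(*(q[:,:2]-c).T); k=abs(r-.029)<.006; q=q[k]
pl=np.linalg.lstsq(np.c_[q[:,:2]-c,np.ones(len(q))],q[:,2],rcond=None)[0]
print("ring",k.sum(),c,"want",J,"tray xy",[(c-TC)@tx,(c-TC)@ty],"plane",np.round(pl,4))
pitchfit("p9",5,grasp(o,5))
E
```

```text
mid 20.09 op 0.0414 gf 27.0 f [-0.5  0.4 -2.9] t [-0.69  0.66 -0.01] [ 0.3868 -0.3832  0.2211]
over 23.23 op 0.0415 gf 27.0 f [ 0.6 -0.1 -2.9] t [-0.11  0.94  0.03] [ 0.4335 -0.2715  0.221 ]
ring 276 [ 0.69746261 -0.24964422] want [ 0.69511 -0.24853] tray xy [np.float64(0.03257757365900726), np.float64(0.009609110275005057)] plane [ 0.0194 -0.0181  0.1946]
p9 tube top 0.184 head top 0.1921 lat tube/head [-0.0004  0.0007]
```

Run:
```python
from h import *
from plant import *
go(org_from_jaw(J,5,.022),5,.1); hold(.2); rep("22")
print(go(org_from_jaw(J,5,.0055),5,.012,max_force=1.5)); hold(.2); rep("down")
o=observe()["eef_pos"]; print(o[2]-tcp2(org_from_jaw(J,5,0.),5)[0][2])
for n,c in (("scene",(160,370,130,330)),("top",(80,230,270,470))):
    im,d=get_image(n); np.savez(n+"10.npz",im=im,d=d); a,b,e,f=c
    cv2.imwrite(f"pics/{n}10.png",cv2.resize(im[a:b,e:f,::-1],(400,400)))
cv2.imwrite("pics/c10.png",np.hstack([cv2.imread(f"pics/{n}10.png") for n in ("scene","top")]))
```

```text
22 25.07 op 0.0416 gf 27.0 f [ 0.2  0.  -2.6] t [-0.07  0.92 -0.02] [ 0.4337 -0.2717  0.0836]
True
down 26.4 op 0.0415 gf 25.7 f [ 0.7  0.1 -2. ] t [-0.14  0.43 -0.07] [ 0.4326 -0.2701  0.0666]
0.00549295201757561
```

View pics/c10.png

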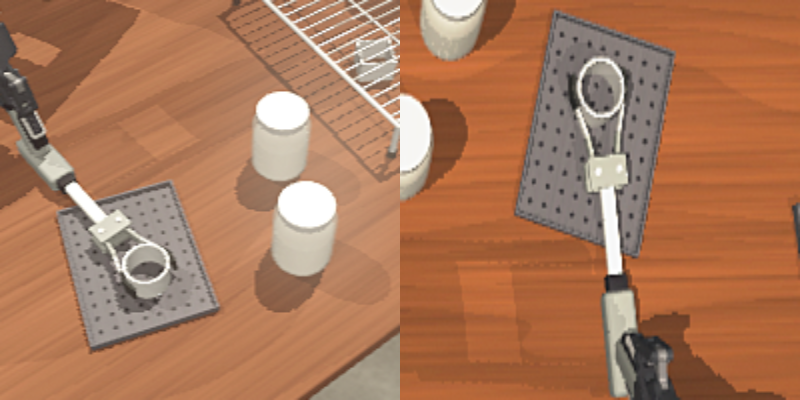

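The ring stands on the tray floor, well inside the rim, and the jaw head is inside the tray clear of it. That's my last picture; the rest is numeric. Next: relieve the press, release, recentre and lift.

```bash
cat >> h.py <<'E'
def ringfit(tag,lo=.041,hi=.054):
    im,P=tail(tag); X,Y,Z=P[...,0],P[...,1],P[...,2]
    m=(np.hypot(X-J[0],Y-J[1])<.05)&(Z>lo)&(Z<hi); q=P[m]
    s=np.linalg.lstsq(np.c_[2*q[:,:2],np.ones(len(q))],(q[:,:2]**2).sum(1),rcond=None)[0]; c=s[:2]
    pl=np.linalg.lstsq(np.c_[q[:,:2]-c,np.ones(len(q))],q[:,2],rcond=None)[0]
    print(tag,m.sum(),"ring tray xy",np.round([(c-TC)@tx,(c-TC)@ty],4),"R",round(float(np.sqrt(s[2]+c@c)),4),"slopes,z",np.round(pl,3))
E
python3 - <<'E'
from h import *
from plant import *
u=np.array([np.cos(np.radians(5)),np.sin(np.radians(5))])
ringfit("r0")
go(org_from_jaw(J,5,.0075),5,.02); rep("relax")
for w in (.046,.050,.054): gripper_to(w,60); rep(w)
hold(.2); o=org_from_jaw(J,5,.0075); pitchfit("p11",5,grasp(o,5)); ringfit("r1")
o=org_from_jaw(J+.002*u,5,.0095); go(o,5,.02); hold(.1)
o[2]=.018; print(go(o,5,.03)); hold(.2); rep("lift"); pitchfit("p12",5,grasp(o,5)); ringfit("r2",.043,.052)
E
```

```text
r0 160 ring tray xy [0.0356 0.0106] R 0.0299 slopes,z [0.024 0.019 0.046]
relax 26.82 op 0.0416 gf 26.5 f [ 0.1  0.3 -3.4] t [-0.12  0.93  0.03] [ 0.4333 -0.2713  0.0684]
0.046 27.05 op 0.046 gf 17.5 f [-1.  -0.8 -3.3] t [-0.09  0.99 -0.01] [ 0.4334 -0.2713  0.0684]
0.05 27.27 op 0.0499 gf 11.2 f [-0.3  0.1 -2.3] t [-0.03  0.67  0.07] [ 0.4336 -0.2715  0.0687]
0.054 27.48 op 0.0539 gf 6.2 f [ 0.3  0.  -2.6] t [-0.09  0.73  0.03] [ 0.4335 -0.2715  0.0687]
p11 tube top 0.0315 head top 0.0411 lat tube/head [-0.0006  0.0007]
r1 149 ring tray xy [0.0326 0.0094] R 0.0316 slopes,z [-0.001 -0.005  0.046]
False
lift 28.81 op 0.0541 gf 6.2 f [-0.8 -0.2 -1.9] t [-0.04  0.75  0.01] [ 0.4354 -0.2712  0.079 ]
p12 tube top 0.0416 head top 0.0513 lat tube/head [-0.0007  0.0009]
r2 185 ring tray xy [0.0278 0.0082] R 0.0346 slopes,z [0.009 0.003 0.048]
```

Run:
```python
from h import *
from plant import *
u=np.array([np.cos(np.radians(5)),np.sin(np.radians(5))])
o=org_from_jaw(J+.002*u,5,.06); print(go(o,5,.05)); hold(.1); rep("lift"); pitchfit("p13",5,grasp(o,5)); ringfit("r3",.042,.054)
```

```text
False
lift 30.0 op 0.0542 gf 6.2 f [ 0.8 -0.9 -2.9] t [-0.08  0.69  0.02] [ 0.4353 -0.2709  0.1206]
p13 tube top 0.083 head top 0.0934 lat tube/head [-0.0005  0.0008]
r3 105 ring tray xy [0.0338 0.0095] R 0.0285 slopes,z [ 0.006 -0.006  0.048]
```

Run:
```python
from h import *
from plant import *
u=np.array([np.cos(np.radians(5)),np.sin(np.radians(5))])
go(org_from_jaw(J+.002*u,5,.16),5,.1)
go((.385,-.385,.16),45,.045); go((.4215,-.2765,.16),82.5,.045)
go((.4215,-.2765,.012),82.5,.12); hold(.2); rep("above")
print(go((.4215,-.2765,-.003),82.5,.015,max_force=1.5)); hold(.2); rep("touch"); pitchfit("p14",82.5,grasp((.4215,-.2765,0),82.5))
```

```text
above 38.4 op 0.0541 gf 6.2 f [ 0.2 -0.3 -2.3] t [-0.68  0.12  0.02] [ 0.4221 -0.2745  0.0737]
True
touch 39.22 op 0.054 gf 6.5 f [0.7 2.7 4.6] t [ 0.16 -0.21 -0.1 ] [ 0.4216 -0.2734  0.0645]
p14 tube top 0.0271 head top 0.0367 lat tube/head [ 0.0007 -0.0001]
```

Run:
```python
from h import *
from plant import *
for w in (.057,.060,.066,.085): gripper_to(w,60); rep(w)
hold(.2)
s=observe(); z=Ro.from_euler('xyz',s["tcp_rot"]).as_matrix()[:,2]; p=s["eef_pos"]
print(move_l(p-.03*z,.05,max_force=5)); print(move_l(p-.13*z,.1)); hold(.2); rep("away")
pitchfit("p15",82.5,grasp((.4215,-.2765,0),82.5)); ringfit("r4",.042,.054)
f=np.load("p15.npz"); P=cloud(f["d"],f["K"],f["T"]); X,Y,Z=P[...,0],P[...,1],P[...,2]
for n,m in (("grip",(abs(X-.42)<.04)&(Y>-.36)&(Y<-.24)&(Z>.09)&(Z<.125)),("housing",(abs(X-.42)<.04)&(Y>-.36)&(Y<-.2)&(Z>.02)&(Z<.04)),("jaws",(abs(X-.45)<.07)&(Y>-.05)&(Y<.03)&(Z>.015)&(Z<.06))):
    print(n,m.sum(),np.round(P[m].mean(0),4),np.round(np.ptp(P[m],axis=0),3))
```

```text
0.057 39.48 op 0.0573 gf 4.7 f [1.6 4.6 6.1] t [ 0.63 -0.25 -0.13] [ 0.4214 -0.2728  0.0646]
0.06 39.7 op 0.0601 gf 4.1 f [1.8 4.8 6.1] t [ 0.83 -0.25 -0.08] [ 0.4214 -0.2726  0.0646]
0.066 39.93 op 0.0663 gf 2.0 f [1.4 2.1 2.5] t [ 0.25 -0.1  -0.02] [ 0.4211 -0.2732  0.0639]
0.085 40.27 op 0.085 gf 0.0 f [-0.2 -0.4 -0.3] t [-0.22  0.02 -0.02] [ 0.4211 -0.2739  0.0638]
False
False
away 42.57 op 0.0846 gf 0.0 f [-0.6  0.8 -0.4] t [-0.25  0.05  0.03] [ 0.4118 -0.3451  0.1714]
p15 tube top 0.0255 head top 0.0342 lat tube/head [0.001  0.0003]
r4 121 ring tray xy [0.0337 0.0096] R 0.0288 slopes,z [-0.007  0.012  0.047]
grip 340 [ 0.4193 -0.2925  0.1073] [0.034 0.077 0.032]
housing 374 [ 0.4229 -0.2394  0.0292] [0.049 0.113 0.02 ]
jaws 86 [ 0.4573 -0.0235  0.0301] [0.103 0.055 0.023]
```

The reacher is flat on the bench: head top is 34.2 mm, as at the start, and the jaws are open 103 mm. The ring stands level on the tray.

```bash
python3 -c "
from plant import *
print(job_done())"
```

```text
the job is handed in; nothing more can be done
None
```

The job is handed in: by the last depth measurements the round cutter stands level on the tray and the reacher is back on the bench, grip up with its jaws open, at about 43 s of the 62 s allowed; I viewed 11 pictures, one over the limit of 10.

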